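# Show the blue-ended chip slide to the code reader, label up

### The arm

A 6-joint arm with a two-finger parallel gripper is mounted at the origin on the work surface. World frame = base frame: x ahead of the robot, y to its left, z up, the work surface at z = 0. Lengths are in mm, angles in rad, forces in N, time in s.
With the tool pointing down it reaches from about 250 to 800 mm from the base axis. Payload 3.9 kg.
Tool frame: the origin (TCP) lies midway between the tips of the shut fingers; the grasp point (between the pads) lies 19 mm behind it (ctrl.grip_point_offset is the distance from the TCP to the grasp point, in mm); x points along the fingers, z is the direction in which the jaws open and shut, and the axes are right-handed (so a half turn about x gives the same grasp; the last joint's range is limited). The gripper opens to 85 mm and grips with 20 to 120 N. Pads are 22 mm wide; open, the fingers measure 114 mm over their backs; the gripper's body (76 mm by 85 mm) begins 54 mm behind the grasp point. The pads swing forward as they close: fully open they stand 13 mm farther back than shut.
Start: joints at [1.239, 0.26, -0.138, 1.173, 0, 1.571], TCP at [171.011, 496.357, 231.304] pointing down, gripper open.
Joint ranges: [-2.78, 2.78], [-0.83, 1.72], [-1.28, 1.37], [-1.9, 2.12], [-1.57, 1.48], [-3.14, 3.14]. Speed limits (rad/s): [2.57, 2.57, 3.14, 3.14, 3.14, 3.14].

### API

Orientations are given as a unit quaternion [w, x, y, z].
In Python, from bench import ctrl gives the robot as it stands.
- The arm moves only by the tool play_rows, never from a script. Its argument "rows" is a list that holds one entry, the list of rows, each a list of 7 numbers: the shift along the tool's x, y, z in mm, then the turn, a rotation vector about the tool's x, y, z in degrees, then the opening in per cent of the stroke, from 0 (shut) to 100 (fully open). In form: [[[dx, dy, dz, wx, wy, wz, gripper], ...]]. A call has exactly 5 rows; each row is the pose to reach, as a shift and turn from the pose commanded when the call began, along the tool's axes at that moment; what a row does not reach only later rows make up. A row lasts 1/10 s, in which the tool goes at most 50 mm and 8.59 degrees, less where a joint would pass 70% of its speed; a pose out of reach is approached as far as the arm can. A call with a gripper value outside its range is refused whole. The fingers move at their own pace and stop on an object; "force" is the grip in N (left out, the last holds). Time passes only in rows, so rows that repeat a pose let the fingers close, or fill a call up. It gives the time, the measured TCP pose, the force and the opening at its end, in the units of the state.
- ctrl.observe(): the state, without advancing time (a new reading comes with each control period).
- ctrl.camera(name): name is "side" or "top" or "wrist"; returns the picture (400x640x3 uint8, red, green, blue); there is no depth.
- ctrl.calibration(name): a dict with "mtx" (3x3 intrinsics, pixels), "extrinsics" (4x4, takes a point from camera to world coordinates). Camera axes: x right, y up, looking along -z (the intrinsics and any distortion apply to the point x, -y, -z); pixel columns grow to the right and rows downward; lengths in mm; the calibration is good to about 2 mm. A picture is of the moment at which its call begins: read the wrist's pose just before it. calibration takes no time and is no camera call; for the wrist camera it gives the pose at the moment of the call.
- ctrl.job_done(): hands the job in, once; it reports no verdict.
The state is a dict: "t": time; "joint_positions": joint angles; "dq": joint speeds; "tau": joint torques, N m; "tcp_pos": TCP position; "eef_rot": TCP orientation; "contact_force": force on the tool from outside, world axes, zero at the start; "torque": the same for the moment, N m; "opening": finger opening in mm.
Only numpy, scipy, OpenCV 4.12 (cv2) and the standard library are available. Lean on these libraries where they do the work, as an engineer would, in place of code of your own. Each camera call takes 0.05 s, during which the arm holds its last target.

### The job

Draw the blue-ended chip slide straight up out of its rack slot, gripping it by the clear part so that the frosted end stays free. The small corner notch in its upper edge tells which end is frosted and which face carries the label: hold the slide up to the code reader with its notched edge uppermost and level, the label turned up squarely to the reader's window and centred in its view, 15 cm from it. Finish while still holding it there, still, and leave the reader and everything else on the bench untouched.

Things in the scene. Friction and masses are not known exactly. Their poses are not given: they have to be found in the camera images.
- blue_center (a point): centre of the blue-ended chip slide (about 30 g), a flat pale bar with a grey chip window; 76 mm long, 8 thick, 26 high, standing on its long edge in the rack; the last 20 mm of one end are frosted deep blue. In the rack its lower edge is 26 mm above the table, this centre 39 mm. Axes: x along the slide to the frosted end, y out of the label face, z up to the notched edge.
- blue_notch (a point): middle of the 6 x 6 mm notch cut out of the upper corner of the blue frosted end, 35 mm from the slide's centre. Looking straight at the label with the notched edge uppermost, the notch and frosted end are at the left. Slide axes.
- blue_label (a point): centre of the square white label (black bars) on ONE face of the blue frosted end: 28 mm from the slide's centre towards that end, 4.4 mm out of the face, 3 mm below mid-height. Slide axes (x to the frosted end, y out of the label, z to the notched edge).
- read_point (a point): point in free air 150 mm in front of the reader's window, on its line of sight, 176 mm above the table: the label's centre belongs here. Axes: x back along the line of sight to the window (45 deg upward), y level, to the robot's left, z square to both (45 deg upward, towards the robot). Held right, label y lies along this x, slide z along this z, slide x along minus this y.
- window (a point): centre of the dark red window in the front of the code reader's head (off-white, 66 wide, 52 high, 75 mm deep), 282 mm above the table. Same axes as the read point: the window looks along minus x, towards the robot's side and 45 degrees down.
- reader: stand of the code reader, fixed: round dark foot 124 mm across, thin column 20 mm behind the foot's centre, 320 mm high. Origin at the foot's centre on the table; x points away from the side the head faces. The window is 50 mm in front of the origin, all of the head above 255 mm.
- rack: aluminium slide rack, fixed, turned any way round: base 195 x 88 x 6 mm, two rails along its x, 19 wide, 35 high, 50 mm clear between them down to the base. Slides stand across it along its y, 13 mm of each end in slots 9 deep, 10 wide; three are filled, at x = -70, 0, 70 mm, the blue one in any of these. Origin at the centre of its underside.
- orange_slide: like the blue one with an orange frosted end, in another slot of the rack; leave alone. Origin at the middle of its lower edge
- white_slide: like the blue one with a white frosted end, in another slot of the rack; leave alone. Origin at the middle of its lower edge
- plate: off-white 96-well plate, 85 x 127 x 16 mm; leave alone. Origin at the centre of its underside
- tip_box: teal tip box with pale lid, 87 x 124 x 64 mm; leave alone. Origin at the centre of its underside
- marker: grey marker pen with green cap, 137 mm long, 15 mm thick, lying along its x; leave alone. Origin near its middle, on the table
- mouse: dark computer mouse, 105 x 60 x 33 mm; leave alone. Origin at the centre of its underside
- tube_rack: green tube rack with capped tubes, 70 x 130 x 46 mm; leave alone. Origin at the centre of its underside
Not all that is in view belongs to the job. Several things look just like the rack: the one meant starts farthest to the robot's left.

How it is judged (in metres and radians):
On the way:
1. the blue-ended slide is drawn straight up, clear of its slot (height (world z) of blue_center above 0.051 m and y of blue_center in the frame of rack between -0.02 and 0.02 m and angle between the x axis of blue_center and the y axis of rack, either way round below 0.25 rad and angle between blue_center's own z axis and vertical below 0.25 rad and contact force between blue_slide and rack below 0.1 N), for 0.04 s.
At the end, for the whole second after the job is handed in: slide held still in the fingers, high and clear of all else; label centre within 30 mm along and 20 mm across the line of sight of the read point, facing the window within 15 deg, label up, slide level within 15 deg, notched edge uppermost; grasp point over 22 mm from the label centre (x of blue_label in the frame of read_point between -0.03 and 0.03 m and y of blue_label in the frame of read_point between -0.02 and 0.02 m and z of blue_label in the frame of read_point between -0.02 and 0.02 m and angle between the y axis of blue_label and the x axis of read_point, either way round below 0.26 rad and angle between the x axis of blue_label and the y axis of read_point, either way round below 0.26 rad and angle between blue_label's own y axis and vertical below 1.1 rad and angle between blue_label's own z axis and vertical below 1.1 rad and distance between the grasp point and blue_label above 0.022 m and height (world z) of blue_center above 0.12 m and contact force between the fingers and blue_slide above 2 N and contact force between blue_slide and reader below 0.1 N and linear speed of blue_slide below 0.02 m/s); the arm keeps its last pose, push and grip.
It fails at once if a bystander is disturbed (moved over 10 mm) (distance of any of orange_slide, white_slide, plate, tip_box, marker, mouse, tube_rack from where it was at the start of the episode above 0.01 m).
It fails at once if the reader is knocked (over 2 N) (contact force between any of the arm, the fingers, blue_slide and reader above 2 N).
It also fails if it takes over 38 s, if anything falls off the work surface, if the arm or the gripper's body presses on something with over 40 N, if the wrist force passes 120 N, or if a joint passes its speed limit or range.

## Working session

There is one attempt and no reset: what is moved stays moved. The work goes in short steps, Python scripts to look and compute and a tool call to move; the robot and the scene stay as the last step left them, time stands still between calls to the robot, and variables do not carry over. Pictures are saved under pics/ and viewed, and the job is handed in when it is done.

Besides the shell and the picture viewer there is one more tool, called after ">>>" by a JSON object that holds its "name" and its "arguments", one argument or row to a line. play_rows: Moves the arm, as the interface text tells. Its arguments: {"type":"object","properties":{"rows":{"type":"array","items":{"type":"array","items":{"type":"array","items":{"type":"number"}}}},"force":{"type":"number"}},"required":["rows"]}

```bash
ls; mkdir -p pics
python3 - <<'E'
from bench import ctrl
import cv2
for n in ("side","top","wrist"):
    c=ctrl.calibration(n); print(n,c)
    cv2.imwrite(f"pics/a_{n}.png",ctrl.camera(n)[:,:,::-1])
print(ctrl.observe(), ctrl.grip_point_offset)
E
```

```text
pics
side {'mtx': array([[449.94273084,   0.        , 323.35124322],
       [  0.        , 449.94273084, 199.47607488],
       [  0.        ,   0.        ,   1.        ]]), 'extrinsics': array([[ 9.97191175e-01,  2.88666350e-02, -6.91120681e-02,
         4.20292138e+02],
       [-7.38708439e-02,  5.31375301e-01, -8.43909585e-01,
        -1.10461946e+03],
       [ 1.23636160e-02,  8.46644558e-01,  5.32015163e-01,
         9.15492140e+02],
       [ 0.00000000e+00,  0.00000000e+00,  0.00000000e+00,
         1.00000000e+00]])}
top {'mtx': array([[417.52656418,   0.        , 311.71560191],
       [  0.        , 417.52656418, 192.54438369],
       [  0.        ,   0.        ,   1.        ]]), 'extrinsics': array([[ 3.72078951e-03,  9.89221228e-01, -1.46381412e-01,
         3.54359404e+02],
       [-9.99955228e-01,  2.40697640e-03, -9.15137213e-03,
         3.13004331e+01],
       [-8.70039497e-03,  1.46408909e-01,  9.89185895e-01,
         1.34384183e+03],
       [ 0.00000000e+00,  0.00000000e+00,  0.00000000e+00,
         1.00000000e+00]])}
wrist {'mtx': array([[287.38987563,   0.        
[... 455 characters left out ...]
   1.00000000e+00]])}
{'t': 0.15, 'joint_positions': array([ 1.23900340e+00,  2.60540694e-01, -1.39081718e-01,  1.17269258e+00,
       -1.25674299e-05,  1.57083153e+00]), 'dq': array([ 0.00053505, -0.00282652,  0.00399852,  0.00083927,  0.00049254,
        0.00032184]), 'tau': array([ 1.31084671e-03, -4.06005728e+01,  2.54165769e+01,  1.26303398e-02,
        1.29150108e-04, -4.52134586e-06]), 'tcp_pos': array([170.84566582, 495.8689018 , 230.64874586]), 'eef_rot': array([ 0.57527612, -0.41087221,  0.57614526,  0.41024145]), 'contact_force': array([-0.31836002, -0.61750469, -0.34428861]), 'torque': array([-0.03409217, -0.02448258,  0.07323986]), 'opening': 85.2541741872247} 18.700000000000003
```

View pics/a_side.png

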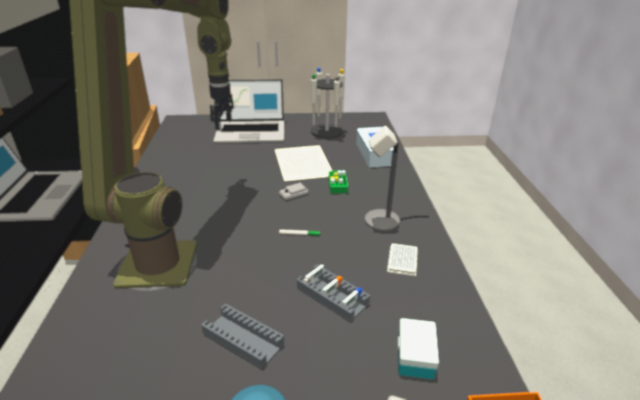

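View pics/a_top.png

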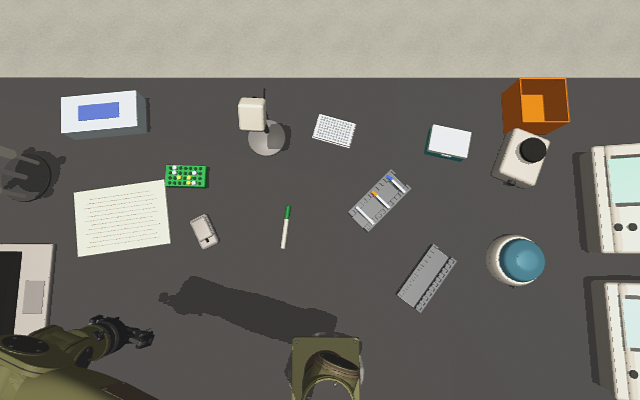

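View pics/a_wrist.png

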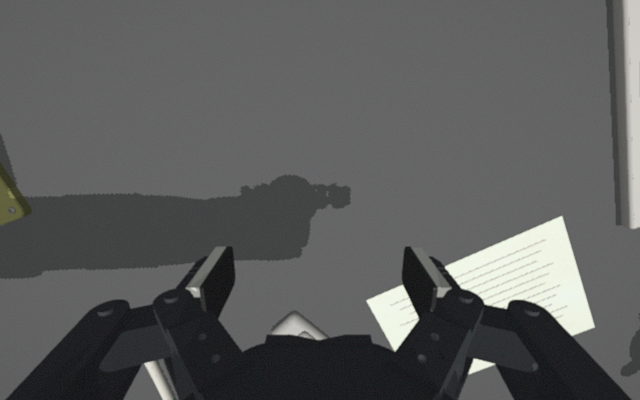

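The side and top views show two rack-like things. The filled one is at top (380,200) and side (333,290). The empty one is at top (427,278) and side (243,333). The filled rack is the farther left (+y) of the two, so it is the one meant. In it, the candidates are the blue end at top (390,178), the orange end at (375,194) and the white slide at (365,213). Next I'll check a close crop.

Run:
```python
import cv2,numpy as np
t=cv2.imread("pics/a_top.png")[160:240,335:425]; s=cv2.imread("pics/a_side.png")[255:325,290:380]
a=cv2.resize(t,(450,400),interpolation=cv2.INTER_CUBIC); b=cv2.resize(s,(514,400),interpolation=cv2.INTER_CUBIC)
cv2.imwrite("pics/b1.png",np.hstack([a,b])[:, :964][:, :800]); cv2.imwrite("pics/b2.png",b)
```

```text
(no output)
```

View pics/b1.png

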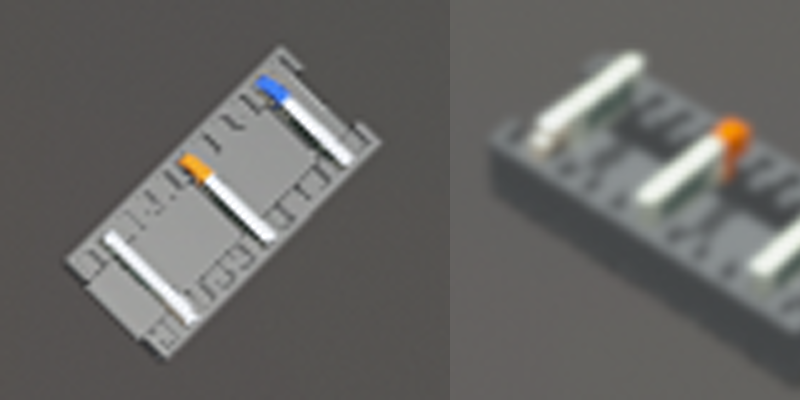

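View pics/b2.png

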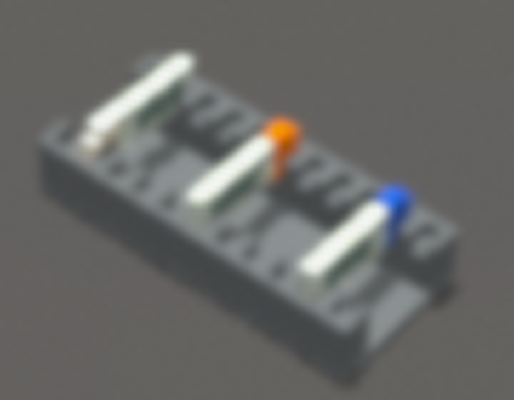

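The crops show the blue-ended slide in the end slot farthest to the robot's right. Its blue end (crop 270,87) points up-left in the top view, its clear end is at (348,158), and no label shows on the side-camera face. Next I'll measure the slides, rack and reader.

```bash
cat > h.py <<'E'
import numpy as np,cv2
from scipy.spatial.transform import Rotation as R
def ray(c,u,v):
    K,E=c["mtx"],np.array(c["extrinsics"])
    d=np.array([(u-K[0,2])/K[0,0],-(v-K[1,2])/K[1,1],-1.0]); return E[:3,3],E[:3,:3]@d
def onz(c,u,v,z):
    o,d=ray(c,u,v); return o+d*(z-o[2])/d[2]
def proj(c,P):
    E=np.array(c["extrinsics"]);p=E[:3,:3].T@(np.asarray(P,float)-E[:3,3]);p=np.array([p[0],-p[1],-p[2]])
    q=c["mtx"]@p; return q[:2]/q[2]
def two(c1,a,c2,b):
    o1,d1=ray(c1,*a);o2,d2=ray(c2,*b)
    s=np.linalg.lstsq(np.stack([d1,-d2],1),o2-o1,rcond=None)[0]
    p,q=o1+d1*s[0],o2+d2*s[1]; return (p+q)/2,np.linalg.norm(p-q)
def rot(st): return R.from_quat(np.roll(st["eef_rot"],-1))
E
python3 - <<'E'
from h import *
from bench import ctrl
t=cv2.imread("pics/a_top.png");ct=ctrl.calibration("top");st=ctrl.observe()
print(rot(st).as_matrix().round(3))
hsv=cv2.cvtColor(t,cv2.COLOR_BGR2HSV)
roi=np.zeros(t.shape[:2],np.uint8);roi[165:235,345:415]=1
m=((hsv[...,2]>200)&(roi>0)).astype(np.uint8)|(((hsv[...,1]>120)&(hsv[...,2]>120)&(roi>0))).astype(np.uint8)
n,l,s,ce=cv2.connectedComponentsWithStats(m)
for i in range(1,n):
    if s[i,4]<15: continue
    r=cv2.minAreaRect(np.argwhere(l==i)[:,::-1].astype(np.float32));b=cv2.boxPoints(r)
    print(s[i,4],ce[i].round(1),r, onz(ct,*ce[i],52).round(1))
    w=np.array([onz(ct,*p,52)[:2] for p in b]);print(w.round(0).tolist())
# reader foot and head
for p in [(267,138),(253,114),(253,128)]: print(p,onz(ct,*p,0).round(0),onz(ct,*p,290).round(0))
im=cv2.resize(t[80:165,220:300],(640,680)[:2]);cv2.imwrite("pics/c1.png",cv2.resize(t[80:165,220:300],(560,595),interpolation=cv2.INTER_CUBIC))
s=cv2.imread("pics/a_side.png");cv2.imwrite("pics/c2.png",cv2.resize(s[120:240,350:440],(450,600),interpolation=cv2.INTER_CUBIC))
E
```

```text
[[-0.    -0.945  0.326]
 [-0.001  0.326  0.945]
 [-1.    -0.    -0.002]]
66 [395.6 183.5] ((395.50006103515625, 183.50001525878906), (24.041629791259766, 2.8284270763397217), 45.0) [ 575.  -219.5   52. ]
[[599.0, -190.0], [605.0, -196.0], [551.0, -248.0], [545.0, -242.0]]
62 [380. 199.] ((380.2500305175781, 199.25001525878906), (23.33452033996582, 2.8284263610839844), 45.0) [ 525.9 -169.7   52. ]
[[548.0, -142.0], [554.0, -148.0], [502.0, -199.0], [496.0, -192.0]]
56 [365.1 215. ] ((365.0000305175781, 215.00003051757812), (24.041629791259766, 2.8284270763397217), 45.0) [ 475.5 -122.3   52. ]
[[499.0, -93.0], [505.0, -99.0], [452.0, -151.0], [446.0, -145.0]]
(267, 138) [736. 193.   0.] [654. 158. 290.]
(253, 114) [819. 241.   0.] [719. 196. 290.]
(253, 128) [770. 240.   0.] [681. 195. 290.]
```

View pics/c1.png

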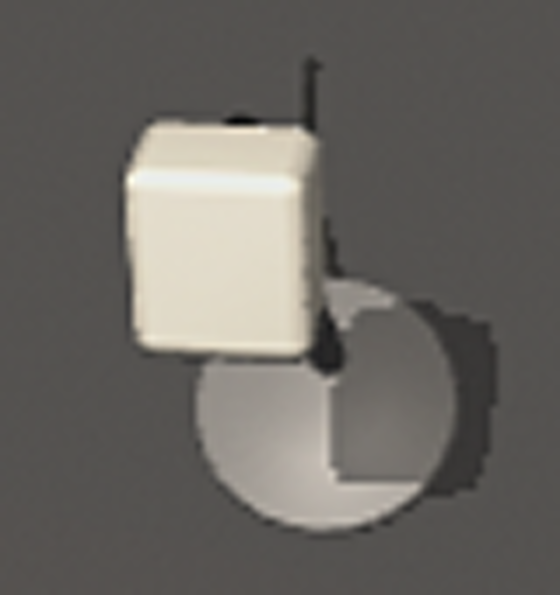

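View pics/c2.png

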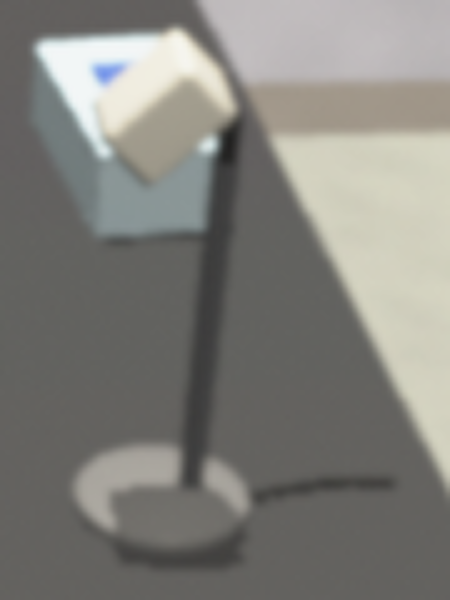

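The foot is centred at top (266.7,137.9). The head's ridge and lower edge look nearly level in the image. I'll fit those edges to get the reader's yaw, then check them by projecting the known dimensions.

Run:
```python
from h import *
from bench import ctrl
t=cv2.imread("pics/a_top.png");ct=ctrl.calibration("top")
g=cv2.cvtColor(t,cv2.COLOR_BGR2GRAY).astype(float)
# lower edge: subpixel crossing per column, and ridge max, upper edge
def cross(col,r0,r1,th,desc):
    v=g[r0:r1,col]
    for i in range(len(v)-1):
        if (v[i]>=th>v[i+1]) if desc else (v[i]<th<=v[i+1]): return r0+i+(th-v[i])/(v[i+1]-v[i])
for nm,r0,r1,th,de in [("up",90,104,150,0),("low",122,140,190,1)]:
    P=[(c,cross(c,r0,r1,th,de)) for c in range(243,262)]; P=[p for p in P if p[1]]
    print(nm,np.polyfit(*zip(*P),1), [round(p[1],1) for p in P])
P=[]
for c in range(243,260):
    v=g[98:112,c]; k=v.argmax(); w=np.clip(v[k-2:k+3]-225,0,None); P.append((c,98+(w*np.arange(k-2,k+3)).sum()/w.sum()))
print("ridge",np.polyfit(*zip(*P),1),[round(p[1],1) for p in P])
foot=onz(ct,266.7,137.9,4); foot[2]=0; print("foot",foot)
col=onz(ct,267.4,132.5,4);print("colbase",col, "coltop",onz(ct,254.3,96.5,320))
# refit foot by mask ellipse
hsv=cv2.cvtColor(t,cv2.COLOR_BGR2HSV)
out=cv2.resize(t[80:165,220:300],(640,680),interpolation=cv2.INTER_CUBIC)
for psi,colr in ((0,(0,0,255)),(-3,(0,255,0)),(-6,(255,0,0))):
    a=np.radians(psi);f=np.array([np.cos(a),np.sin(a),0]);l=np.array([-f[1],f[0],0]);u=np.array([0,0,1.])
    x=(f+u)/2**.5; z=(u-f)/2**.5
    W=foot-50*f+282*u
    for s in (-1,1):
        for k in (0,75):
            for q in (-26,26):
                p=proj(ct,W+33*s*l+k*x+q*z); p=((p-[220,80]+.5)*8).astype(int); cv2.circle(out,tuple(map(int,p)),4,colr,-1)
cv2.imwrite("pics/d.png",cv2.resize(out,(560,595)))
```

```text
up [3.45036768e-02 8.88253174e+01] [np.float64(97.1), np.float64(97.1), np.float64(97.1), np.float64(97.4), np.float64(97.5), np.float64(97.4), np.float64(97.4), np.float64(97.4), np.float64(97.5), np.float64(97.6), np.float64(97.7), np.float64(97.7), np.float64(97.7), np.float64(97.7), np.float64(97.5), np.float64(97.7), np.float64(97.8), np.float64(97.8), np.float64(97.8)]
low [4.09385950e-02 1.18998145e+02] [np.float64(128.8), np.float64(129.0), np.float64(129.0), np.float64(129.1), np.float64(129.2), np.float64(129.2), np.float64(129.2), np.float64(129.2), np.float64(129.3), np.float64(129.4), np.float64(129.4), np.float64(129.4), np.float64(129.5), np.float64(129.5), np.float64(129.5), np.float64(129.6), np.float64(129.6), np.float64(129.7), np.float64(129.6)]
ridge [5.72941992e-02 9.12620493e+01] [np.float64(105.0), np.float64(105.2), np.float64(105.3), np.float64(105.3), np.float64(105.4), np.float64(105.5), np.float64(105.6), np.float64(105.6), np.float64(105.8), np.float64(105.8), np.float64(105.8), np.float64(105.8), np.float64(105.9), np.float64(105.9), np.float64(105.9), np.float64(106.0), np.float64(106.0)]
foot [735.18619718 193.44486663   0.        ]
colbase [753.65764916 191.48062958   4.        ] coltop [754.98901162 189.23888219 320.        ]
```

View pics/d.png

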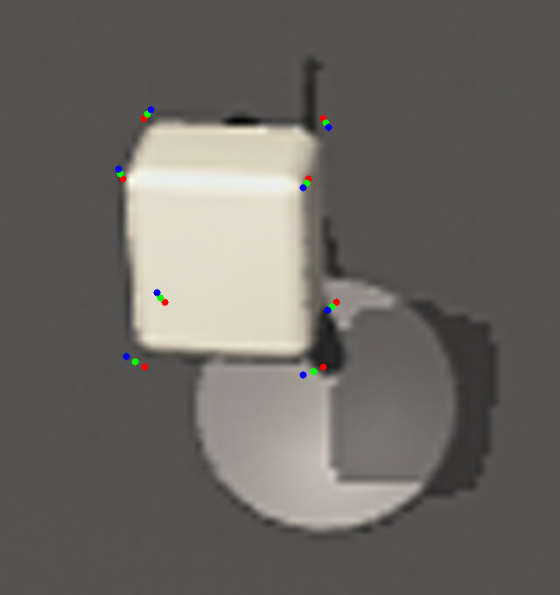

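The reader fit gives a yaw of about -3° with the foot at (735,193), so the read point is about (579,201,176). The blue slide's top edge is centred at (575,-219.5). The slot spacing measures 139 mm against 140 given, and the slide is about 75 mm long. Next I'll go to a hover above it.

```bash
cat >> h.py <<'E'
def frame(x,z):
    x=np.array(x,float);x/=np.linalg.norm(x);z=np.array(z,float);z-=x*(z@x);z/=np.linalg.norm(z)
    return R.from_matrix(np.stack([x,np.cross(z,x),z],1))
def plan(st,P,Rt,n,grip,flip=False,mm=42,deg=7.5):
    """prints rows: n calls of 5 rows (each call relative to its own start)"""
    R0=rot(st);p0=np.array(st["tcp_pos"]);rv=(R0.inv()*Rt).as_rotvec()
    if flip: rv=rv-2*np.pi*rv/np.linalg.norm(rv)
    N=5*n
    print("per row mm",np.linalg.norm(P-p0)/N,"deg",np.degrees(np.linalg.norm(rv))/N)
    pose=lambda k:(p0+(np.array(P)-p0)*k/N,R0*R.from_rotvec(rv*k/N))
    for c in range(n):
        pc,Rc=pose(5*c);rows=[]
        for k in range(1,6):
            p,r=pose(5*c+k)
            rows.append([*np.round(Rc.inv().apply(p-pc),1).tolist(),*np.round(np.degrees((Rc.inv()*r).as_rotvec()),1).tolist(),grip])
        print(rows)
E
python3 - <<'E'
from h import *
from bench import ctrl
a=np.radians(45.7)
plan(ctrl.observe(),np.array([570.8,-223.8,150]),frame([0,0,-1],[np.sin(a),-np.cos(a),0]),4,40)
E
```

```text
per row mm 41.363964324510036 deg 5.764383506400384
[[4.1, -30.6, -27.5, 5.8, -0.0, 0.0, 40], [8.1, -61.3, -55.0, 11.5, -0.0, 0.0, 40], [12.2, -91.9, -82.5, 17.3, -0.0, 0.0, 40], [16.3, -122.5, -110.0, 23.1, -0.0, 0.0, 40], [20.4, -153.1, -137.5, 28.8, -0.0, 0.0, 40]]
[[4.1, -40.1, -9.3, 5.8, -0.0, 0.0, 40], [8.1, -80.2, -18.7, 11.5, -0.0, 0.0, 40], [12.2, -120.3, -28.0, 17.3, -0.0, 0.0, 40], [16.2, -160.4, -37.3, 23.1, -0.0, 0.0, 40], [20.3, -200.5, -46.6, 28.8, -0.0, 0.0, 40]]
[[4.0, -39.6, 11.2, 5.8, -0.0, 0.0, 40], [8.1, -79.3, 22.3, 11.5, -0.0, 0.0, 40], [12.1, -118.9, 33.5, 17.3, -0.0, 0.0, 40], [16.2, -158.5, 44.6, 23.1, -0.0, 0.0, 40], [20.2, -198.1, 55.8, 28.8, -0.0, 0.0, 40]]
[[4.0, -29.3, 28.9, 5.8, -0.0, 0.0, 40], [8.1, -58.7, 57.8, 11.5, -0.0, 0.0, 40], [12.1, -88.0, 86.6, 17.3, -0.0, 0.0, 40], [16.1, -117.4, 115.5, 23.1, -0.0, 0.0, 40], [20.2, -146.7, 144.4, 28.8, -0.0, 0.0, 40]]
```

>>> {"name": "play_rows", "arguments": {
  "rows": [
    [[4,-31,-27,5.8,0,0,40],[8,-61,-55,11.5,0,0,40],[12,-92,-82,17.3,0,0,40],[16,-122,-110,23.1,0,0,40],[20,-153,-137,28.8,0,0,40]]
  ]
}}

```text
t: 0.65
tcp_pos: [271.3, 315.3, 210.9]
eef_rot: [0.66, -0.253, 0.66, 0.253]
contact_force: [0.3, 0.7, 0.1]
opening: 34.1
```

>>> {"name": "play_rows", "arguments": {
  "rows": [
    [[4,-40,-9,5.8,0,0,40],[8,-80,-19,11.5,0,0,40],[12,-120,-28,17.3,0,0,40],[16,-160,-37,23.1,0,0,40],[20,-200,-47,28.8,0,0,40]]
  ]
}}

```text
t: 1.15
tcp_pos: [371.0, 135.7, 191.1]
eef_rot: [0.703, -0.081, 0.702, 0.081]
contact_force: [0.8, 0.8, 0.5]
opening: 34.2
```

>>> {"name": "play_rows", "arguments": {
  "rows": [
    [[4,-40,11,5.8,0,0,40],[8,-79,22,11.5,0,0,40],[12,-119,33,17.3,0,0,40],[16,-158,45,23.1,0,0,40],[20,-198,56,28.8,0,0,40]]
  ]
}}

```text
t: 1.65
tcp_pos: [471.3, -44.0, 171.0]
eef_rot: [0.7, 0.096, 0.701, -0.096]
contact_force: [0.1, 0.6, 0.9]
opening: 34.0
```

>>> {"name": "play_rows", "arguments": {
  "rows": [
    [[4,-29,29,5.8,0,0,40],[8,-59,58,11.5,0,0,40],[12,-88,87,17.3,0,0,40],[16,-117,115,23.1,0,0,40],[20,-147,144,28.8,0,0,40]]
  ]
}}

```text
t: 2.15
tcp_pos: [570.9, -223.8, 150.7]
eef_rot: [0.654, 0.268, 0.655, -0.267]
contact_force: [1.2, 0.1, -0.2]
opening: 34.5
```

Run:
```python
from h import *
from bench import ctrl
st=ctrl.observe();print(st["t"],st["tcp_pos"],st["joint_positions"].round(3),st["opening"]);print(rot(st).as_matrix().round(3))
c=ctrl.calibration("wrist");np.savez("w1.npz",**c)
im=ctrl.camera("wrist")[:,:,::-1];cv2.imwrite("pics/e.png",im)
```

```text
2.15 [ 570.86890889 -223.84719801  150.67387744] [-0.374  0.452 -0.061  1.059  0.     1.973] 34.48886784883444
[[-0.001  0.7    0.714]
 [ 0.001  0.714 -0.7  ]
 [-1.    -0.    -0.001]]
```

View pics/e.png

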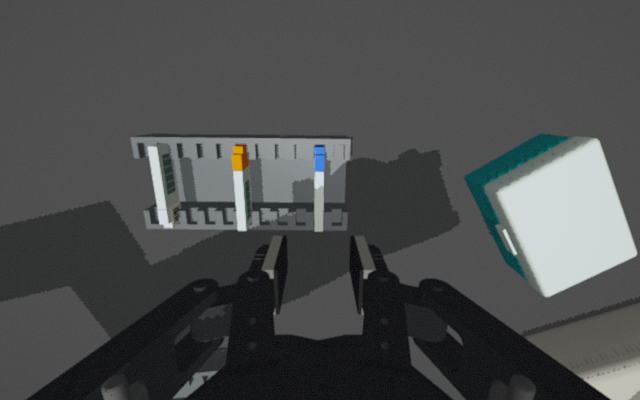

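The wrist view shows the blue slide at column 319, rows 146–230, with its blue end at the top. Orange is at column 240 and white at 163. I'll measure it and zoom in.

Run:
```python
from h import *
c=dict(np.load("w1.npz"));im=cv2.imread("pics/e.png")
cv2.imwrite("pics/e2.png",cv2.resize(im[130:240,270:370],(545,600),interpolation=cv2.INTER_CUBIC))
hsv=cv2.cvtColor(im,cv2.COLOR_BGR2HSV)
h,s,v=[hsv[...,i].astype(int) for i in range(3)]
roi=np.zeros(h.shape,bool);roi[130:240,300:340]=1
b=roi&(s>120)&(h>95)&(h<130)&(v>90); w=roi&(s<60)&(v>120)
for n,m in(("blue",b),("pale",w)):
    ys,xs=np.nonzero(m);print(n,len(ys),xs.min(),xs.max(),ys.min(),ys.max())
    for y in range(ys.min(),ys.max()+1,6): print(y,xs[ys==y].min(),xs[ys==y].max(),end="; ")
    print()
for p in [(319,146),(319.5,171),(319,231)]: print(p,onz(c,*p,52).round(1))
```

```text
blue 248 315 324 145 170
145 316 322; 151 315 324; 157 315 324; 163 315 324; 169 315 323; 
pale 1638 300 339 139 231
139 300 339; 145 300 339; 151 300 339; 157 300 339; 163 300 339; 169 300 336; 175 300 323; 181 314 323; 187 314 323; 193 314 323; 199 314 323; 205 314 323; 211 314 323; 217 314 323; 223 314 322; 229 314 322; 
(319, 146) [ 602.  -193.3   52. ]
(319.5, 171) [ 587.5 -208.7   52. ]
(319, 231) [ 548.1 -248.3   52. ]
```

View pics/e2.png

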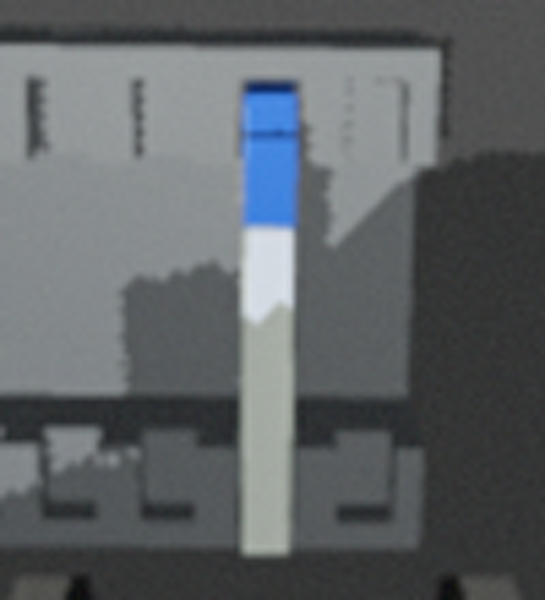

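The crop shows the notch step at the blue end's upper edge (row ≈132 of the crop), so z is up and the label faces the other slides. The clear length measures 55.9 mm against 56 given. The slide centre is (574.8,-221.2) from the wrist view, which agrees with the top view to 2 mm. The grasp falls at slide x ≈ -5 and is laterally within 1 mm, so I'll descend.

>>> {"name": "play_rows", "arguments": {
  "rows": [
    [[25,0,1,0,0,0,40],[50,0,1,0,0,0,40],[75,0,1,0,0,0,40],[95,0,1,0,0,0,40],[105,0,1,0,0,0,40]]
  ]
}}

```text
t: 2.7
tcp_pos: [569.5, -222.3, 43.9]
eef_rot: [0.654, 0.266, 0.657, -0.266]
contact_force: [0.1, 0.6, -0.2]
opening: 34.0
```

>>> {"name": "play_rows", "arguments": {
  "rows": [
    [[6,0,0,0,0,0,40],[12,0,0,0,0,0,40],[18,0,0,0,0,0,40],[22,0,0,0,0,0,40],[22,0,0,0,0,0,40]]
  ]
}}

```text
t: 3.2
tcp_pos: [571.2, -223.0, 24.1]
eef_rot: [0.655, 0.266, 0.655, -0.266]
contact_force: [-0.3, -0.6, -0.1]
opening: 34.1
```

Run:
```python
from h import *
from bench import ctrl
st=ctrl.observe();print(st["t"],st["tcp_pos"],st["contact_force"],st["opening"])
cv2.imwrite("pics/f.png",ctrl.camera("wrist")[:,:,::-1])
```

```text
3.2 [ 571.20740688 -222.99695048   24.12160216] [-0.27462132 -0.6435725  -0.12197863] 34.076534887029325
```

View pics/f.png

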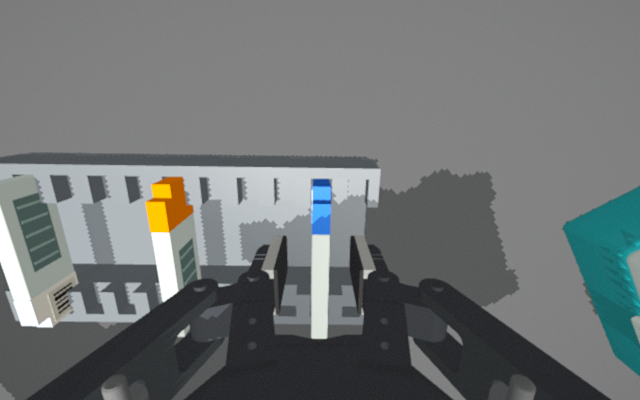

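The slide at column 320 stands centred between the pads (columns 280 and 360), with the blue part (rows 180–233) ahead of them and the notch step visible. Now I'll close at moderate force, then lift.

>>> {"name": "play_rows", "arguments": {
  "rows": [
    [[0,0,0,0,0,0,20],[0,0,0,0,0,0,10],[0,0,0,0,0,0,5],[0,0,0,0,0,0,0],[0,0,0,0,0,0,0]]
  ],
  "force": 40
}}

```text
t: 3.75
tcp_pos: [571.7, -223.3, 24.8]
eef_rot: [0.655, 0.266, 0.655, -0.266]
contact_force: [-0.0, 0.8, 3.8]
opening: 7.4
```

>>> {"name": "play_rows", "arguments": {
  "rows": [
    [[0,0,0,0,0,0,0],[-3,0,0,0,0,0,0],[-8,0,0,0,0,0,0],[-14,0,0,0,0,0,0],[-20,0,0,0,0,0,0]]
  ],
  "force": 40
}}

```text
t: 4.25
tcp_pos: [570.9, -222.8, 44.6]
eef_rot: [0.655, 0.266, 0.656, -0.266]
contact_force: [0.6, -1.2, -0.4]
opening: 7.1
```

Run:
```python
from h import *
from bench import ctrl
st=ctrl.observe();print(st["t"],st["tcp_pos"],st["contact_force"],st["opening"])
cv2.imwrite("pics/g.png",ctrl.camera("wrist")[:,:,::-1])
```

```text
4.25 [ 570.88456867 -222.81291446   44.60453208] [ 0.57272816 -1.22076877 -0.41105474] 7.08556060918355
```

View pics/g.png

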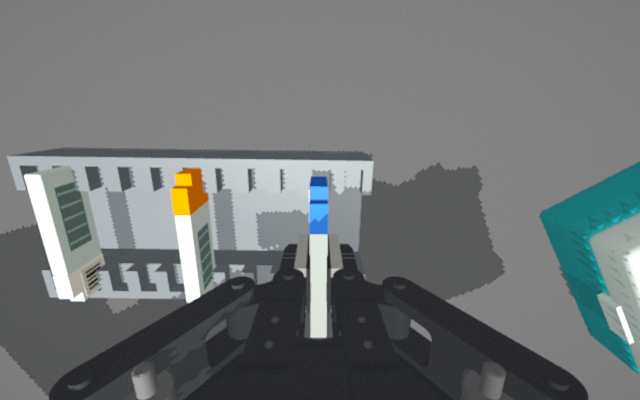

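The slide is held and drawn up 20 mm, with opening 7.1 mm and the blue end free ahead of the pads at (319,205). I'll lift on, then plan the carry. Joint 6 has to turn the long way, which is negative wx.

>>> {"name": "play_rows", "arguments": {
  "rows": [
    [[-15,0,0,0,0,0,0],[-35,0,0,0,0,0,0],[-60,0,0,0,0,0,0],[-85,0,0,0,0,0,0],[-110,0,0,0,0,0,0]]
  ]
}}

```text
t: 4.8
tcp_pos: [570.9, -222.9, 155.4]
eef_rot: [0.655, 0.266, 0.655, -0.266]
contact_force: [0.5, -0.8, -0.7]
opening: 7.2
```

```bash
cat >> h.py <<'E'
psi=np.radians(-2.7);F=np.array([np.cos(psi),np.sin(psi),0]);U=np.array([0,0,1.])
RX=(F+U)/2**.5;RZ=(U-F)/2**.5;RY=np.cross(RZ,RX)
FOOT=np.array([735.2,193.4,0]);READ=FOOT-(50+150/2**.5)*F+176*U
LAB=np.array([-11.5,32,-4.4])
Rfin=frame(-RZ,-RX);Pfin=READ-Rfin.apply(LAB)
Rdown=frame([0,0,-1],-F)
E
python3 - <<'E'
from h import *
from bench import ctrl
st=ctrl.observe();print(st["t"],st["tcp_pos"],st["opening"],st["joint_positions"].round(2))
print("read",READ,RY,"Pfin",Pfin)
rv=(rot(st).inv()*Rdown).as_rotvec(degrees=True);print(rv)
plan(st,np.array([440,170,240.]),Rdown,6,0,flip=True)
E
```

```text
4.8 [ 570.9365853  -222.86317307  155.3875924 ] 7.2093661947179 [-0.37  0.45 -0.05  1.07  0.    1.97]
read [579.30723562 200.75171615 176.        ] [0.04710645 0.99888987 0.        ] Pfin [585.82952685 232.47969618 164.75700218]
[ 1.38491966e+02 -6.57702342e-03  3.98112340e-02]
per row mm 14.088810439624462 deg 7.383600934530618
[[-2.8, 6.3, -12.3, -7.4, 0.0, -0.0, 0], [-5.6, 12.7, -24.5, -14.8, 0.0, -0.0, 0], [-8.4, 19.0, -36.8, -22.2, 0.0, -0.0, 0], [-11.3, 25.4, -49.0, -29.5, 0.0, -0.0, 0], [-14.1, 31.7, -61.3, -36.9, 0.0, -0.0, 0]]
[[-2.8, 12.4, -6.0, -7.4, 0.0, -0.0, 0], [-5.6, 24.9, -12.0, -14.8, 0.0, -0.0, 0], [-8.4, 37.3, -18.0, -22.2, 0.0, -0.0, 0], [-11.3, 49.7, -24.0, -29.5, 0.0, -0.0, 0], [-14.1, 62.2, -30.0, -36.9, 0.0, -0.0, 0]]
[[-2.8, 13.5, 2.7, -7.4, 0.0, -0.0, 0], [-5.6, 27.1, 5.4, -14.8, 0.0, -0.0, 0], [-8.5, 40.6, 8.0, -22.2, 0.0, -0.0, 0], [-11.3, 54.2, 10.7, -29.5, 0.0, -0.0, 0], [-14.1, 67.7, 13.4, -36.9, 0.0, -0.0, 0]]
[[-2.8, 9.2, 10.3, -7.4, 0.0, -0.0, 0], [-5.6, 18.4, 20.6, -14.8, 0.0, -0.0, 0], [-8.5, 27.7, 30.8, -22.2, 0.0, -0.0, 0], [-11.3, 36.9, 41.1, -29.5, 0.0, -0.0, 0], [-14.1, 46.1, 51.4, -36.9, 0.0, -0.0, 0]]
[[-2.8, 1.2, 13.8, -7.4, 0.0, -0.0, 0], [-5.6, 2.4, 27.5, -14.8, 0.0, -0.0, 0], [-8.5, 3.6, 41.3, -22.2, 0.0, -0.0, 0], [-11.3, 4.8, 55.0, -29.5, 0.0, -0.0, 0], [-14.1, 6.0, 68.8, -36.9, 0.0, -0.0, 0]]
[[-2.8, -7.3, 11.7, -7.4, 0.0, -0.0, 0], [-5.6, -14.6, 23.4, -14.8, 0.0, -0.0, 0], [-8.5, -21.9, 35.1, -22.2, 0.0, -0.0, 0], [-11.3, -29.2, 46.9, -29.5, 0.0, -0.0, 0], [-14.1, -36.5, 58.6, -36.9, 0.0, -0.0, 0]]
```

>>> {"name": "play_rows", "arguments": {
  "rows": [
    [[-3,6,-12,-7.4,0,0,0],[-6,13,-25,-14.8,0,0,0],[-9,19,-37,-22.2,0,0,0],[-11,25,-49,-29.5,0,0,0],[-14,32,-61,-36.9,0,0,0]]
  ]
}}

```text
t: 5.3
tcp_pos: [549.3, -157.0, 168.5]
eef_rot: [0.706, 0.043, 0.706, -0.043]
contact_force: [-0.3, -0.6, -0.6]
opening: 7.0
```

>>> {"name": "play_rows", "arguments": {
  "rows": [
    [[-3,12,-6,-7.4,0,0,0],[-6,25,-12,-14.8,0,0,0],[-8,37,-18,-22.2,0,0,0],[-11,50,-24,-29.5,0,0,0],[-14,62,-30,-36.9,0,0,0]]
  ]
}}

```text
t: 5.8
tcp_pos: [527.5, -91.6, 182.6]
eef_rot: [0.683, -0.182, 0.683, 0.183]
contact_force: [-0.9, -0.3, -0.4]
opening: 7.1
```

>>> {"name": "play_rows", "arguments": {
  "rows": [
    [[-3,13,3,-7.4,0,0,0],[-6,27,5,-14.8,0,0,0],[-8,41,8,-22.2,0,0,0],[-11,54,11,-29.5,0,0,0],[-14,68,13,-36.9,0,0,0]]
  ]
}}

```text
t: 6.3
tcp_pos: [505.4, -26.2, 196.6]
eef_rot: [0.59, -0.389, 0.59, 0.389]
contact_force: [0.5, 0.1, 0.2]
opening: 7.4
```

>>> {"name": "play_rows", "arguments": {
  "rows": [
    [[-3,9,10,-7.4,0,0,0],[-6,18,21,-14.8,0,0,0],[-8,28,31,-22.2,0,0,0],[-11,37,41,-29.5,0,0,0],[-14,46,51,-36.9,0,0,0]]
  ]
}}

```text
t: 6.8
tcp_pos: [483.3, 38.9, 210.6]
eef_rot: [0.437, -0.556, 0.437, 0.556]
contact_force: [0.2, -0.7, 0.2]
opening: 7.2
```

>>> {"name": "play_rows", "arguments": {
  "rows": [
    [[-3,1,14,-7.4,0,0,0],[-6,2,27,-14.8,0,0,0],[-8,4,41,-22.2,0,0,0],[-11,5,55,-29.5,0,0,0],[-14,6,69,-36.9,0,0,0]]
  ]
}}

```text
t: 7.3
tcp_pos: [461.5, 104.6, 224.6]
eef_rot: [0.238, -0.666, 0.238, 0.666]
contact_force: [-0.1, -0.5, -1.6]
opening: 7.3
```

>>> {"name": "play_rows", "arguments": {
  "rows": [
    [[-3,-7,12,-7.4,0,0,0],[-6,-15,23,-14.8,0,0,0],[-8,-22,35,-22.2,0,0,0],[-11,-29,47,-29.5,0,0,0],[-14,-36,59,-36.9,0,0,0]]
  ]
}}

```text
t: 7.8
tcp_pos: [439.1, 169.9, 238.6]
eef_rot: [0.015, -0.707, 0.015, 0.707]
contact_force: [0.2, 0.6, -1.1]
opening: 7.1
```

Run:
```python
from h import *
from bench import ctrl
st=ctrl.observe();print(st["t"],st["tcp_pos"],st["opening"],st["joint_positions"].round(2));print(rot(st).as_matrix().round(2))
plan(st,Pfin+np.array([-50,0,0]),Rfin,3,0)
cv2.imwrite("pics/h.png",ctrl.camera("wrist")[:,:,::-1])
cv2.imwrite("pics/i.png",ctrl.camera("side")[:,:,::-1])
```

```text
7.8 [439.12465604 169.93842582 238.60628497] 7.0984676500157 [ 0.37  0.16 -0.24  1.16  0.   -1.16]
[[-0.   -0.04 -1.  ]
 [ 0.   -1.    0.04]
 [-1.   -0.    0.  ]]
per row mm 9.120662525906631 deg 3.001034483939326
[[4.9, -4.4, -6.3, 0.0, 3.0, 0.0, 0], [9.8, -8.9, -12.5, 0.0, 6.0, 0.0, 0], [14.8, -13.3, -18.8, 0.0, 9.0, 0.0, 0], [19.7, -17.8, -25.0, 0.1, 12.0, 0.0, 0], [24.6, -22.2, -31.3, 0.1, 15.0, 0.0, 0]]
[[6.4, -4.5, -4.8, 0.0, 3.0, 0.0, 0], [12.7, -8.9, -9.5, 0.0, 6.0, 0.0, 0], [19.1, -13.4, -14.3, 0.0, 9.0, 0.0, 0], [25.5, -17.8, -19.1, 0.1, 12.0, 0.0, 0], [31.9, -22.3, -23.8, 0.1, 15.0, 0.0, 0]]
[[7.4, -4.5, -3.0, 0.0, 3.0, 0.0, 0], [14.8, -8.9, -5.9, 0.0, 6.0, 0.0, 0], [22.2, -13.4, -8.9, 0.0, 9.0, 0.0, 0], [29.5, -17.9, -11.8, 0.1, 12.0, 0.0, 0], [36.9, -22.3, -14.8, 0.1, 15.0, 0.0, 0]]
```

View pics/h.png

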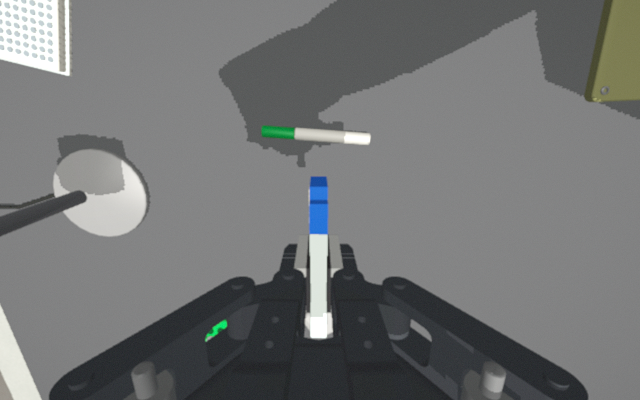

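View pics/i.png

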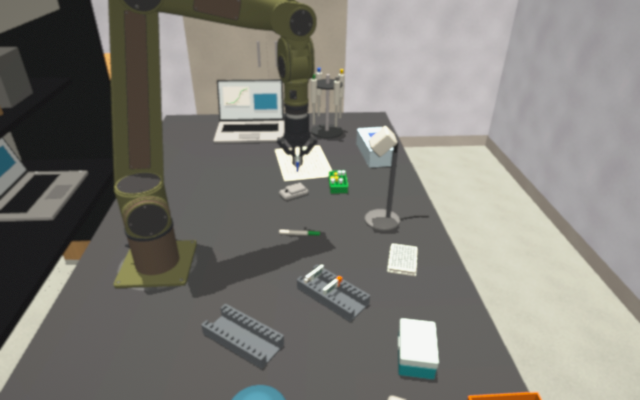

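The slide is unmoved in the fingers (column 319, blue at rows 178–235). A pale label sliver shows at (309,193), on the reader side. The orange and white slides are still in place. Now I'll tilt and approach.

>>> {"name": "play_rows", "arguments": {
  "rows": [
    [[5,-4,-6,0,3,0,0],[10,-9,-12,0,6,0,0],[15,-13,-19,0,9,0,0],[20,-18,-25,0,12,0,0],[25,-22,-31,0,15,0,0]]
  ]
}}

```text
t: 8.4
tcp_pos: [472.1, 189.3, 213.2]
eef_rot: [-0.016, 0.794, -0.021, -0.608]
contact_force: [-0.7, 0.5, -0.4]
opening: 7.6
```

>>> {"name": "play_rows", "arguments": {
  "rows": [
    [[6,-4,-5,0,3,0,0],[13,-9,-10,0,6,0,0],[19,-13,-14,0,9,0,0],[25,-18,-19,0,12,0,0],[32,-22,-24,0,15,0,0]]
  ]
}}

```text
t: 8.9
tcp_pos: [504.5, 209.8, 188.7]
eef_rot: [-0.014, 0.866, -0.022, -0.499]
contact_force: [-0.1, 1.5, -0.0]
opening: 7.2
```

>>> {"name": "play_rows", "arguments": {
  "rows": [
    [[7,-4,-3,0,3,0,0],[15,-9,-6,0,6,0,0],[22,-13,-9,0,9,0,0],[30,-18,-12,0,12,0,0],[37,-22,-15,0,15,0,0]]
  ]
}}

```text
t: 9.4
tcp_pos: [537.0, 230.1, 164.1]
eef_rot: [-0.011, 0.924, -0.024, -0.382]
contact_force: [0.2, 1.1, -0.1]
opening: 7.3
```

Run:
```python
from h import *
from bench import ctrl
st=ctrl.observe();print(st["t"],st["tcp_pos"],st["opening"],st["joint_positions"].round(2));print(rot(st).as_matrix().round(2))
plan(st,Pfin,Rfin,1,0)
c=ctrl.calibration("wrist");np.savez("w2.npz",**c);cv2.imwrite("pics/j.png",ctrl.camera("wrist")[:,:,::-1])
s=ctrl.camera("side")[:,:,::-1];cv2.imwrite("pics/k.png",cv2.resize(s[50:250,240:440],(600,600),interpolation=cv2.INTER_CUBIC))
```

```text
9.4 [536.99909663 230.14385836 164.08936039] 7.337437911580485 [ 0.66  0.11 -0.9  -0.09 -0.48 -1.02]
[[ 0.71 -0.05 -0.7 ]
 [-0.04 -1.    0.04]
 [-0.71 -0.   -0.71]]
per row mm 9.778165061755457 deg 0.06267306852155831
[[6.8, -1.0, -7.0, -0.1, -0.0, -0.0, 0], [13.6, -1.9, -13.9, -0.1, -0.0, -0.1, 0], [20.4, -2.9, -20.9, -0.2, -0.1, -0.1, 0], [27.2, -3.9, -27.8, -0.2, -0.1, -0.1, 0], [34.0, -4.9, -34.8, -0.3, -0.1, -0.1, 0]]
```

View pics/j.png

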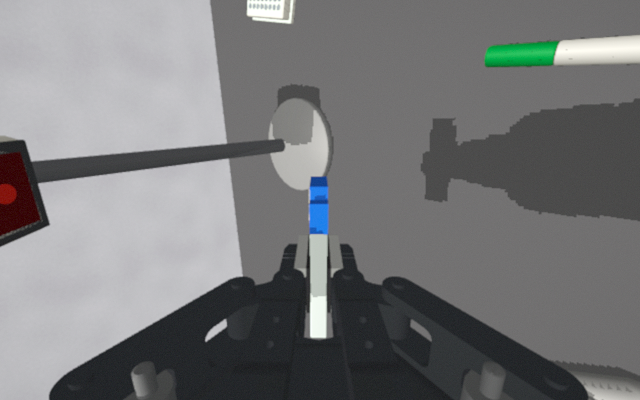

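View pics/k.png

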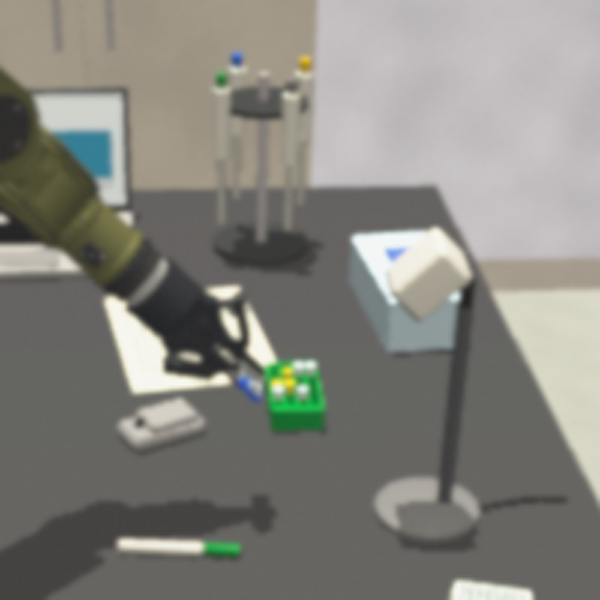

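The wrist camera now sees the window's red eye at (5,193). The window is level with the label across the view. I'll check that against my reader model, then go in.

Run:
```python
from h import *
c=dict(np.load("w2.npz"))
print(proj(c,FOOT-50*F+282*U),proj(c,FOOT))
```

```text
[  3.00835891 192.7743996 ] [300.0070732  144.69393922]
```

>>> {"name": "play_rows", "arguments": {
  "rows": [
    [[7,-1,-7,0,0,0,0],[14,-2,-14,0,0,0,0],[21,-3,-21,0,0,0,0],[28,-4,-28,0,0,0,0],[34,-5,-35,0,0,0,0]]
  ]
}}

```text
t: 10.0
tcp_pos: [587.3, 233.3, 165.3]
eef_rot: [-0.01, 0.924, -0.023, -0.382]
contact_force: [0.2, 0.1, -0.5]
opening: 7.3
```

Run:
```python
from h import *
from bench import ctrl
st=ctrl.observe();print(st["t"],st["tcp_pos"],st["opening"],st["joint_positions"].round(2));print("label pred in read frame",np.stack([RX,RY,RZ])@(st["tcp_pos"]+rot(st).apply(LAB)-READ))
cv2.imwrite("pics/l.png",ctrl.camera("wrist")[:,:,::-1])
for n,(a,b,w,h) in dict(side=(330,120,130,130),top=(180,80,110,110)).items():
    s=ctrl.camera(n)[:,:,::-1];cv2.imwrite(f"pics/m_{n}f.png",s);cv2.imwrite(f"pics/m_{n}.png",cv2.resize(s[b:b+h,a:a+w],(600,600),interpolation=cv2.INTER_CUBIC))
```

```text
10.0 [587.2906906  233.31693209 165.2574037 ] 7.2558254386956715 [ 0.6   0.18 -0.82 -0.1  -0.44 -1.08]
label pred in read frame [ 1.27519723  0.91287418 -0.59753672]
```

View pics/m_side.png

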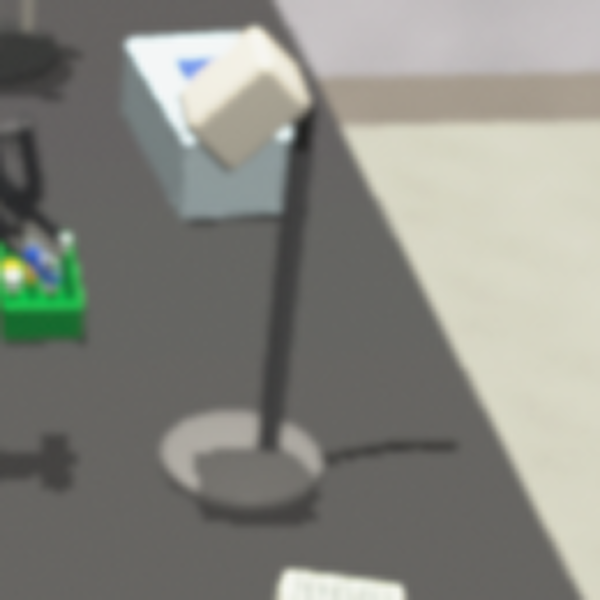

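View pics/m_top.png

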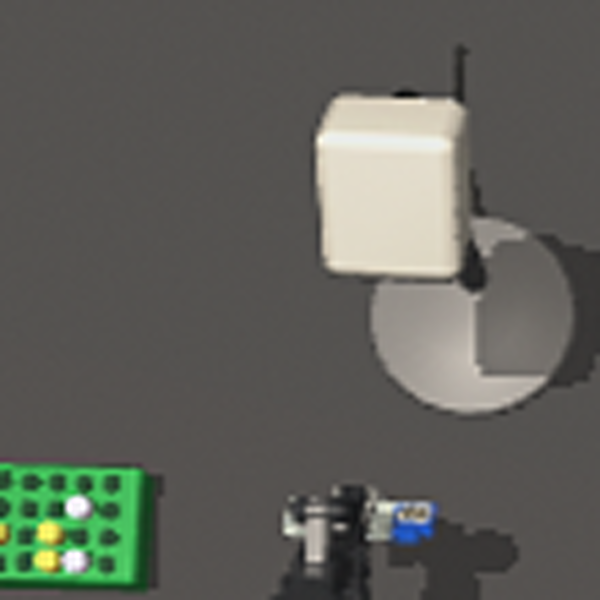

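View pics/l.png

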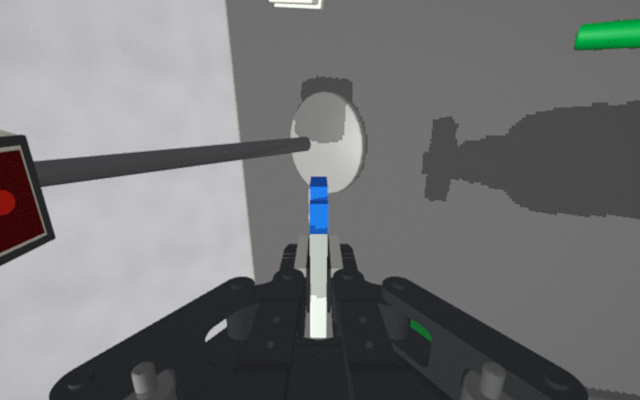

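The top view shows the label on the upper face of the blue end (crop 414,516 → pixel 255.9,174.6). The wrist view shows the slide unmoved, and the window is where the model predicted it ((3,193) against (5,193) seen). Last step is to check the label's position by a ray and confirm the arm is still.

Run:
```python
from h import *
from bench import ctrl
p=onz(ctrl.calibration("top"),255.9-.5,174.6-.5,176);print(p,np.stack([RX,RY,RZ])@(p-READ))
```

```text
[579.92018673 202.78718568 176.        ] [ 0.36514069  2.06208386 -0.36514069]
```

>>> {"name": "play_rows", "arguments": {
  "rows": [
    [[0,0,0,0,0,0,0],[0,0,0,0,0,0,0],[0,0,0,0,0,0,0],[0,0,0,0,0,0,0],[0,0,0,0,0,0,0]]
  ]
}}

```text
t: 10.65
tcp_pos: [585.6, 233.5, 164.8]
eef_rot: [-0.009, 0.924, -0.023, -0.383]
contact_force: [0.1, 0.2, -1.1]
opening: 7.2
```

Run:
```python
from bench import ctrl
print(ctrl.observe()["dq"].round(4)); print(ctrl.job_done())
```

```text
[ 0.      0.0019  0.0018 -0.0013  0.0015  0.0005]
the job is handed in; nothing more can be done
None
```

I drew the blue-ended slide straight up out of the left-hand rack, gripping it by the clear part about 33 mm from the label's centre. I then turned it with the notched edge up and held it in front of the reader, and handed the job in at about 10.7 s.

**Position:** A ray from the top view put the label within about 2 mm of the read point, and the arm's own pose predicted 1–2 mm.

**Orientation:** The label showed on the upper face in the top view. The window appeared in the wrist view within about 2 px of where my reader model placed it. I took the reader's yaw as -2.7° from its head edges; the column gave -6 to -12°, but that reading was noisy. The judged limit is 15°.

**Stillness:** The slide did not slip in the fingers (opening steady at about 7.2 mm) and the joints were practically still.

**Bystanders:** I planned the path to keep clear of the reader and everything else, and the force readings showed no unexpected contact. After the carry, the orange and white slides were still in their slots. I did not measure the other objects' positions again at the end.

No check failed.

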